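# Unpack the cool box with the two-stage catch

### The job

The cool box is back from a picnic: push its yellow safety tab down so that the grey catch is free, lift the catch and open the lid until it stands about upright or leans back. Then take out the blue freezer pack, set it down gently, standing on its long narrow edge, in the white draining tray, and let go. Leave the lid open so that the box can air, leave the lunch tub in the box where it is, and do not disturb the detergent bottle, the scrubbing brush or the peg basket.

Things in the scene. Friction and masses are not known exactly. Their poses are not given: they have to be found in the camera images.
- coolbox: Red cool box, fixed, 190 (x) by 250 (y) by 125 mm high to the rim, 167 with the white lid. Origin: centre of its underside; +x from its front (catch side) to its hinge side, z up. Walls 16, inner floor at z 16. Front wall at x -95; raised panel for the tab at x -107 (z 12 to 78, 84 wide). Red bail handle (12 mm bar) folded down at y +-138 and behind (x 125, z 60).
- safety_tab (a joint): Yellow sliding safety tab in the middle of the box's front, below the catch. 0 = up: its tongue stands 12 mm up in front of the catch's lower end, which cannot swing out. Grows (m) as the tab is pushed straight down, stop at 0.018; the catch is free from 0.014 on. Takes 4 to 6 N, no spring, stays where left.
- tab_ledge (a point): Middle of the top of the tab's thumb ledge, to push down on; moves with the tab; axes as the cool box. At the cool box's (-148, 0, 94) mm with the tab up. The ledge is 36 mm wide (y), 8 thick, reaches 11 mm farther out (x -159) and 19 mm inward (x -129), where the catch is 3 mm behind it.
- catch (a joint): Grey catch, a flat lever hinged to the front of the lid. 0 = hanging down, its hook under a nose of the box (z 93 to 101 mm, 40 wide, out to x -110), so the lid cannot rise. Grows (rad) as its lower end swings out from the box and up: 1.57 = level, pointing away from the lid; stop at 2.3. Takes about 1 N, stays where left; its hook is clear from 0.5 on.
- catch_hinge (a point): Middle of the catch's hinge pin, on the lid's front; axes turn with the catch, y along the pin. With lid and catch shut it lies at the cool box's (-121, 0, 148) mm.
- catch_grip (a point): On the catch's middle, 48 mm below its hinge when hanging, where it can be pinched by its two side edges; axes turn with the catch. The lever is 58 mm wide (y), 10 thick, ends 66 mm below the hinge; behind its end a hook 40 wide sticks out 18 mm; across its front, 25 mm below the hinge, a ridge 7 mm high. Ears of the lid flank the hinge (y +-31 to 39, to 9 mm below the pin).
- lid (a joint): White lid, hinged along the back of the box: 0 = shut, grows (rad) as its front rises, stop at 1.70 (leaning a little back). Stiff hinge: it stays where it is left and takes about 4 to 5 N at its front edge.
- lid_hinge (a point): Middle of the lid's hinge line, at the cool box's (98, 0, 127) mm; axes turn with the lid: at 0, x and y as the cool box.
- lid_lip (a point): Middle of the lid's lower front edge, 208 mm from the hinge line, at the cool box's (-110, 0, 127) mm when shut; axes turn with the lid. The lid is a slab 210 by 262 (y) by 40 mm; its front overhangs the box's front wall by 15 mm, so beside the catch it can be lifted from below.
- freezer_pack: Blue freezer pack, loose, 28 (x) by 160 (y) by 90 mm (z), about 0.35 kg, standing on its long narrow edge inside the box, in the front or the back half, roughly along the box's width. Origin: centre of its underside; z up when standing.
- lunch_tub: Lunch tub with a green lid, loose, 56 (x) by 150 (y) by 48 mm (z), lying in the other half of the box beside the freezer pack. Origin: centre of its underside. To be left alone.
- drain_tray: White draining tray, fixed, on the counter to the left or right of the box, 240 (x) by 150 (y) by 25 mm high, walls 5 mm, inner floor 5 mm above its origin. Origin: centre of its underside.
- detergent: Purple detergent bottle, loose, round, 66 mm across, 200 mm high, standing in front of one front corner of the box. Origin: centre of its underside. To be left alone.
- scrub_brush: Red scrubbing brush, loose, 120 (x) by 50 (y) by 42 mm, lying bristles down in front of the box's other front corner. Origin: centre of its underside. To be left alone.
- peg_basket: Blue basket of clothes pegs, loose, 150 (x) by 110 (y) by 90 mm high, on the other side of the box than the tray. Origin: centre of its underside. To be left alone.

How it is judged (in metres and radians):
On the way, in this order (a step that is already met when the one before it is completed fails the run):
1. the safety tab is down, at least 14 mm, while the catch still hangs shut (value of joint safety_tab above 0.014 m and value of joint catch below 0.2 rad), for 0.1 s.
2. the catch is lifted by 0.8 rad or more (value of joint catch above 0.8 rad), for 0.1 s.
3. the lid is open by 1.35 rad or more (value of joint lid above 1.35 rad), for 0.2 s.
At the end, for the whole second after the job is handed in: Lid open (1.3 rad or more); freezer pack upright (within 0.15 rad), released and at rest on the draining tray's floor, its middle within 100 mm of the tray's middle along it and 62 mm across; lunch tub in the cool box within 30 mm of where it was (value of joint lid above 1.3 rad and x of freezer_pack in the frame of drain_tray between -0.1 and 0.1 m and y of freezer_pack in the frame of drain_tray between -0.062 and 0.062 m and z of freezer_pack in the frame of drain_tray below 0.012 m and angle between freezer_pack's own z axis and vertical below 0.15 rad and linear speed of freezer_pack below 0.02 m/s and z of lunch_tub in the frame of coolbox below 0.03 m and distance of lunch_tub from where it was at the start of the episode below 0.03 m); the robot touches nothing.
It fails at once if the freezer pack is dropped: it moves faster than 0.7 m/s while the fingers do not hold it (linear speed of freezer_pack above 0.7 m/s and contact force between the fingers and freezer_pack below 0.2 N).
It fails at once if the detergent bottle is moved by more than 25 mm or tipped (distance of detergent from where it was at the start of the episode above 0.025 m or angle between detergent's own z axis and vertical above 0.3 rad).
It fails at once if the scrubbing brush is moved by more than 25 mm (distance of scrub_brush from where it was at the start of the episode above 0.025 m).
It fails at once if the peg basket is moved by more than 25 mm (distance of peg_basket from where it was at the start of the episode above 0.025 m).
It also fails if it takes over 72 s, if anything falls off the work surface, if the arm or the gripper's body presses on something with over 40 N, if the wrist force passes 120 N, or if a joint passes its speed limit or range.

### The arm

A 6-joint arm with a two-finger parallel gripper is mounted at the origin on the work surface. World frame = base frame: x ahead of the robot, y to its left, z up, the work surface at z = 0. Lengths are in m, angles in degrees, forces in N, time in s.
With the tool pointing down it reaches from about 0.3 to 0.75 m from the base axis. Payload 8.5 kg.
Tool frame: the origin (TCP) lies at the very end of the fingers, on their centre line; the grasp point (between the pads) lies env.pinch_z behind it (env.pinch_z is the distance from the TCP to the grasp point, in m); z points along the fingers, y is the line along which they close (so a half turn about z gives the same grasp; the last joint's range is limited). The gripper opens to 85 mm and grips with 20 to 120 N. Pads are 22 mm wide; open, the fingers measure 114 mm over their backs; the gripper's body (76 mm by 85 mm) begins 54 mm behind the grasp point. The pads swing forward as they close: fully open they stand 13 mm farther back than shut.
Start: joints at [-79.372, 21.807, 74.336, -0, 83.858, -12.336], TCP at [0.215, -0.506, 0.231] pointing down, gripper open.
Joint ranges: [-178.18, 178.18], [-50.72, 133.34], [12.68, 142.11], [-81.47, 261.47], [9.98, 163.14], [-165.26, 165.26]. Speed limits (degrees/s): [136.94, 136.94, 180, 180, 180, 180].

### API

Orientations are given as a 3x3 rotation matrix whose columns are the frame's x, y, z axes.
In Python, from rig import telemetry, get_image, env gives the robot as it stands. The module is installed in compiled form; this text tells all that it offers.
- The arm moves only by the tool apply_moves, never from a script. Its argument "series" is a list of rows, each a list of 7 numbers: the shift along the tool's x, y, z in mm, then the turn, a rotation vector about the tool's x, y, z in degrees, then the opening, from 0 (shut) to 1 (fully open). A call has 1 to 12 rows; each row shifts and turns the commanded pose from where the row before left it, along the tool's axes as they then stand; what a row does not reach is not made up. A row lasts 1/8 s, in which the tool goes at most 62.5 mm and 10.7 degrees, less where a joint would pass 70% of its speed; a pose out of reach is approached as far as the arm can. A call with a gripper value outside its range is refused whole. The fingers move at their own pace and stop on an object; "grip_force" is the grip in N (left out, the last holds). Time passes only in rows, so rows that do not move let the fingers close. It gives the time, the measured TCP pose, the force, the opening and the grip force at its end, in the units of the state.
- telemetry.observe(): the state, without advancing time (a new reading comes with each control period).
- get_image(name): name is "scene" or "top" or "wrist"; returns a dict with "frame" (384x512x3 uint8, red, green, blue), "z_map" (384x512 float32, m along the optical axis (not along the pixel's ray), 0 where there is no reading), "vertical_fov" (degrees; the focal length in pixels is half the picture's height over the tangent of half this angle, whatever the lens; pixels are square), "cx", "cy" (the principal point, pixels), "eye" and "attitude" of the camera in the world; the wrist camera has in their place "mount" (4x4, takes a point from camera to tool coordinates, whose origin is the TCP and whose axes are the flange's). Camera axes: x right, y up, looking along -z (the intrinsics and any distortion apply to the point x, -y, -z); pixel columns grow to the right and rows downward; lengths in m; the calibration is good to about 2 mm. A picture is of the moment at which its call begins: read the wrist's pose just before it.
- env.close_job(): hands the job in; it is judged then, once.
The state is a dict: "time_s": time; "q": joint angles; "qvel": joint speeds; "joint_efforts": joint torques, N m; "position": TCP position; "tool_rot": TCP orientation; "ft_force": force on the tool from outside, world axes, zero at the start; "wrist_torque": the same for the moment, N m; "grip_width": finger opening in m; "gripper_force": force on a finger pad.
Only numpy, scipy, OpenCV 4.12 (cv2) and the standard library are available. Lean on these libraries where they do the work, as an engineer would, in place of code of your own. Each camera call takes 0.05 s, during which the arm holds its last target. There are 200 camera calls.

## Working session

There is one attempt and no reset: what is moved stays moved. The work goes in short steps, Python scripts to look and compute and a tool call to move; the robot and the scene stay as the last step left them, time stands still between calls to the robot, and variables do not carry over. Pictures are saved under pics/ and viewed, at most 10 in all, crops included, and the job is handed in when it is done.

Besides the shell and the picture viewer there is one more tool, called as a command line: name --pt "numbers of a row" for each row, then --argument value for the rest. apply_moves: Moves the arm, as the interface text tells. Its arguments: {"type":"object","properties":{"series":{"type":"array"},"grip_force":{"type":"number"}},"required":["series"]}

```bash
mkdir -p pics
cat > h.py <<'E'
import numpy as np, cv2
from rig import telemetry, get_image, env
def shot(n,fn=None):
    s=telemetry.observe(); im=get_image(n)
    if fn: cv2.imwrite('pics/'+fn, im['frame'][:,:,::-1])
    if n=='wrist':
        T=np.eye(4);T[:3,:3]=np.array(s['tool_rot']).reshape(3,3);T[:3,3]=s['position'];M=T@np.array(im['mount'])
    else:
        M=np.eye(4);M[:3,:3]=np.array(im['attitude']).reshape(3,3);M[:3,3]=im['eye']
    z=im['z_map'];h,w=z.shape;f=h/2/np.tan(np.radians(im['vertical_fov'])/2)
    v,u=np.mgrid[:h,:w]
    P=np.stack([(u-im['cx'])/f*z,-(v-im['cy'])/f*z,-z],-1)@M[:3,:3].T+M[:3,3]
    P[z==0]=np.nan
    return im,P
E
python3 - <<'E'
from h import *
for n in('top','scene'):
    im,P=shot(n,n+'0.png'); np.savez(n+'0.npz',f=im['frame'],P=P)
    print({k:v for k,v in im.items() if k not in('frame','z_map')})
print(env.pinch_z, telemetry.observe())
a=cv2.imread('pics/top0.png');b=cv2.imread('pics/scene0.png')
cv2.imwrite('pics/both.png',cv2.resize(np.hstack([a,b]),(800,300)))
E
```

```text
{'vertical_fov': 42.471214830731626, 'cx': 256.04291163658104, 'cy': 191.26462800824876, 'eye': array([ 0.49209546, -0.00243545,  1.609936  ]), 'attitude': array([[-0.01190658,  0.99858554, -0.05181848],
       [-0.99984726, -0.01255269, -0.01216116],
       [-0.01279442,  0.05166576,  0.99858247]])}
{'vertical_fov': 47.98871062938693, 'cx': 262.19858374298025, 'cy': 191.37170646871274, 'eye': array([ 0.26485529, -0.13331302,  1.1429928 ]), 'attitude': array([[ 0.42188709,  0.85671019, -0.29674725],
       [-0.90663981,  0.4000684 , -0.13397582],
       [ 0.00394075,  0.32556555,  0.94551126]])}
0.0187 {'time_s': 0.1, 'q': array([-7.93715436e+01,  2.18378404e+01,  7.43802456e+01, -7.66301094e-04,
        8.38593757e+01, -1.23330968e+01]), 'qvel': array([-0.02378602,  0.00342601, -0.02394574, -0.02191458,  0.0220328 ,
        0.01502631]), 'joint_efforts': array([ 2.18798952e-03, -4.49222517e+01, -2.31657439e+01, -2.32737975e-04,
        3.64054235e-03,  9.86468763e-06]), 'position': array([ 0.21452901, -0.50613853,  0.23076784]), 'tool_rot': array([[ 9.20766310e-01,  3.90114513e-01, -2.62424732e-04],
       [ 3.90114503e-01, -9.20765396e-01,  1.32631452e-03],
       [ 2.75782928e-04, -1.32360142e-03, -9.99999086e-01]]), 'ft_force': array([ 0.22228921, -0.00410242,  0.84749585]), 'wrist_torque': array([0.01408314, 0.01337922, 0.02412592]), 'gripper_force': 0.0, 'grip_width': 0.08544527925157373}
```

View pics/top0.png

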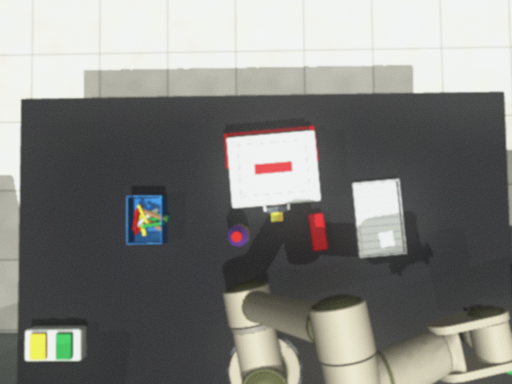

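View pics/scene0.png

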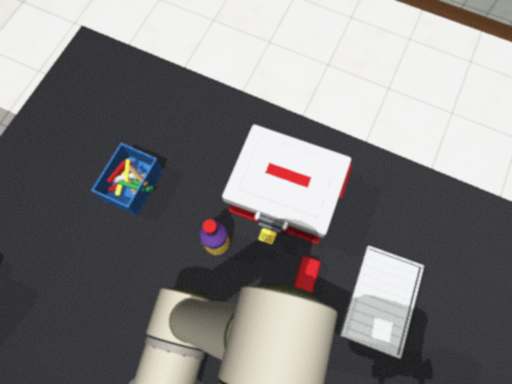

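Top view: lid centred around (275,168), tab (277,216), bottle (237,236), brush (318,231), tray (380,218), basket (146,219). The scene view shows the same layout from an angle.

Run:
```python
from h import *
d=np.load('top0.npz');P=d['P'];f=d['f'].astype(int);hsv=cv2.cvtColor(d['f'],cv2.COLOR_RGB2HSV)
def rect(m,name):
    n,l,s,c=cv2.connectedComponentsWithStats(m.astype(np.uint8));k=1+np.argmax(s[1:,4]);q=P[l==k]
    q=q[~np.isnan(q[:,0])]
    r=cv2.minAreaRect((q[:,:2]*1000).astype(np.float32)); print(name,len(q),'rect',np.round(r[0]),np.round(r[1]),round(r[2],1),'z',np.round(np.percentile(q[:,2],[2,50,98])*1000))
    return q
v,u=np.mgrid[:384,:512]
def box(a,b,c,e): return (u>=a)&(u<b)&(v>=c)&(v<e)
Z=P[:,:,2]
q=rect(box(215,330,115,215)&(Z>.155)&(Z<.18),'lid')
A=np.c_[q[:,:2],np.ones(len(q))];print('plane',np.linalg.lstsq(A,q[:,2],rcond=None)[0])
yel=(hsv[:,:,0]>20)&(hsv[:,:,0]<35)&(hsv[:,:,1]>120)
rect(box(265,290,205,226)&yel,'ledge')
rect(box(265,290,200,213)&(Z>.12),'catchtop')
rect(box(345,415,170,265)&(Z>.004)&(hsv[:,:,2]>120),'tray')
rect(box(345,415,170,265)&(Z>.018)&(hsv[:,:,2]>120),'trayrim')
rect(box(220,255,220,255)&(Z>.03),'bottle')
rect(box(220,255,220,255)&(Z>.185),'cap')
rect(box(300,335,205,255)&(Z>.015),'brush')
rect(box(120,175,190,250)&(Z>.02),'basket')
print('table',np.nanmedian(Z[260:300,100:200]))
d=np.load('scene0.npz');P=d['P'];hsv=cv2.cvtColor(d['f'],cv2.COLOR_RGB2HSV);Z=P[:,:,2]
rect(box(215,360,115,245)&(Z>.158)&(Z<.18),'lid s')
yel=(hsv[:,:,0]>20)&(hsv[:,:,0]<35)&(hsv[:,:,1]>120)
rect(box(255,285,222,248)&yel&(Z>.085),'ledge s')
rect(box(195,235,215,258)&(Z>.185),'cap s')
rect(box(290,325,250,295)&(Z>.015),'brush s')
```

```text
lid 6297 rect [625. -37.] [227. 262.] 4.2 z [159. 166. 173.]
plane [ 0.00149568 -0.00032652  0.16493578]
ledge 101 rect [491. -47.] [27. 35.] 8.2 z [ -4.  92. 100.]
catchtop 265 rect [523. -46.] [71. 35.] 89.4 z [123. 156. 170.]
tray 1345 rect [ 486. -377.] [244. 153.] 4.2 z [ 4.  8. 28.]
trayrim 100 rect [ 463. -450.] [182.  13.] 1.6 z [18. 22. 28.]
bottle 390 rect [437.  70.] [63. 63.] 89.1 z [ 89. 136. 201.]
cap 88 rect [437.  71.] [28. 26.] 89.7 z [192. 197. 204.]
brush 597 rect [ 443. -178.] [120.  51.] 7.8 z [32. 39. 46.]
basket 1258 rect [487. 359.] [149. 119.] 0.3 z [23. 61. 86.]
table -0.0024577833250312153
lid s 8661 rect [633. -34.] [211. 262.] 4.3 z [162. 167. 171.]
ledge s 177 rect [496. -45.] [33. 36.] 4.4 z [88. 93. 97.]
cap s 153 rect [436.  73.] [29. 29.] 76.6 z [188. 199. 202.]
brush s 778 rect [ 411. -172.] [ 60. 186.] 87.9 z [ 34.  41. 670.]
```

```bash
cat >> h.py <<'E'
from scipy.spatial.transform import Rotation as Rn
YAW=4.3; BO=np.array([638,-33.8,0.])
def bp(p): # box mm -> world mm
    return BO+Rn.from_euler('z',YAW,degrees=True).apply(p)
def down(pitch,yaw=YAW): # tool x along yaw, z pitched below horizontal (90=down)
    t=np.radians(90-pitch)
    L=np.array([[np.cos(t),0,np.sin(t)],[0,-1,0],[np.sin(t),0,-np.cos(t)]])
    return Rn.from_euler('z',yaw,degrees=True).as_matrix()@L
def plan(wps,op,start=None):
    """wps: list of (world mm, R, n rows)"""
    s=telemetry.observe()
    p,R=(np.array(s['position'])*1000,np.array(s['tool_rot']).reshape(3,3)) if start is None else start
    print('at',np.round(p,1),'q',np.round(s['q'],0),'F',np.round(s['ft_force'],1),'w',round(s['grip_width']*1000,1),'t',s['time_s'])
    for P1,R1,n in wps:
        P0,R0=p,R; rv=Rn.from_matrix(R0.T@R1).as_rotvec()
        rows=[]
        for i in range(1,n+1):
            tp=P0+(P1-P0)*i/n; tR=R0@Rn.from_rotvec(rv*i/n).as_matrix()
            sh=np.round(R.T@(tp-p),0); tu=np.round(Rn.from_matrix(R.T@tR).as_rotvec(degrees=True)*2)/2
            p=p+R@sh; R=R@Rn.from_rotvec(tu,degrees=True).as_matrix()
            rows.append([float(x) for x in [*sh,*tu,op]])
        print(str(rows).replace('.0,',',').replace('.0]',']').replace('-0,','0,').replace(' ',''))
    return p,R
E
python3 - <<'E'
from h import *
R=down(60)
c=bp([-143,0,101])
plan([(c-R[:,2]*70+[0,0,90],R,10),(c-R[:,2]*60,R,3),(c-R[:,2]*8,R,3)],0)
E
```

```text
at [ 214.5 -506.1  230.8] q [-79.  22.  74.  -0.  84. -12.] F [ 0.2 -0.   0.8] w 85.4 t 0.1
[[41,-33,-2,-0.5,3,2,0],[39,-34,0,-0.5,3,1.5,0],[39,-35,1,-0.5,3,2,0],[37,-36,3,-0.5,3,2,0],[35,-38,5,-0.5,3,1.5,0],[35,-39,6,-0.5,3,2,0],[32,-40,8,-0.5,3,1.5,0],[31,-40,9,-0.5,3,2,0],[30,-42,10,-0.5,3,2,0],[27,-43,12,-0.5,2.5,1.5,0]]
[[-15,0,29,0,0,0,0],[-15,0,29,0,0,0,0],[-15,-1,30,0,0,0,0]]
[[0,0,17,0,0,0,0],[0,0,17,0,0,0,0],[0,0,18,0,0,0,0]]
```

apply_moves --pt "41 -33 -2 -0.5 3 2 0" --pt "39 -34 0 -0.5 3 1.5 0" --pt "39 -35 1 -0.5 3 2 0" --pt "37 -36 3 -0.5 3 2 0" --pt "35 -38 5 -0.5 3 1.5 0" --pt "35 -39 6 -0.5 3 2 0" --pt "32 -40 8 -0.5 3 1.5 0" --pt "31 -40 9 -0.5 3 2 0" --pt "30 -42 10 -0.5 3 2 0" --pt "27 -43 12 -0.5 2.5 1.5 0" --pt "0 0 0 0 0 0 0"

```text
time_s: 1.48
position: [0.4611, -0.0442, 0.2511]
tool_rot: [[0.865, 0.084, 0.495], [0.074, -0.996, 0.04], [0.496, 0.002, -0.868]]
ft_force: [1.1, -0.3, 0.7]
grip_width: -0.0001
gripper_force: 0.0
```

Run:
```python
from h import *
im,P=shot('wrist','w1.png');np.savez('w1.npz',f=im['frame'],P=P)
R=down(60);c=bp([-143,0,101])
plan([(c-R[:,2]*60,R,3),(c-R[:,2]*8,R,3)],0)
```

```text
at [461.  -46.1 251.2] q [-30.   1. 105.  21.  51.  46.] F [-1.3  0.7  0.3] w 0.1 t 1.525
[[-15,0,29,0,0,0,0],[-15,1,29,0,0,0.5,0],[-15,0,30,0,0.5,0,0]]
[[0,0,17,0,0,0,0],[0,0,17,0,0,0,0],[0,0,18,0,0,0,0]]
```

View pics/w1.png

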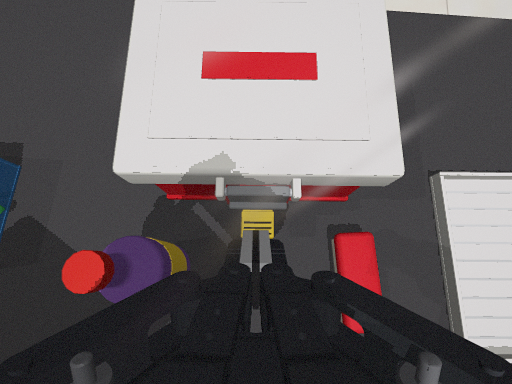

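The wrist view shows the fingers at (257,250), right in line with the ledge (257,223) and centred between the ears (221/296,188). I'll check positions from this closer view.

Run:
```python
from h import *
d=np.load('w1.npz');P=d['P']*1000;hsv=cv2.cvtColor(d['f'],cv2.COLOR_RGB2HSV)
B=Rn.from_euler('z',-YAW,degrees=True).apply((P-BO).reshape(-1,3)).reshape(P.shape)
v,u=np.mgrid[:384,:512]
yel=(hsv[:,:,0]>20)&(hsv[:,:,0]<35)&(hsv[:,:,1]>120)&(u>235)&(u<280)&(v>205)&(v<245)
q=B[yel];print('ledge',[np.round(np.nanpercentile(q[:,i],[3,50,97])) for i in range(3)])
m=(abs(B[:,:,2]-167)<5)&(hsv[:,:,1]<60);q=B[m];print('lid',[np.round(np.nanpercentile(q[:,i],[.5,50,99.5])) for i in range(3)])
for y in(-100,-60,60,100):
    k=m&(abs(B[:,:,1]-y)<6);print(y,np.round(np.nanpercentile(B[k][:,0],1),1))
```

```text
ledge [array([-156., -139., -125.]), array([-17.,  -1.,  18.]), array([72., 92., 94.])]
lid [array([-109.,  -35.,   76.]), array([-128.,   -0.,  128.]), array([163., 167., 169.])]
-100 -108.7
-60 -108.6
60 -108.6
100 -108.7
```

apply_moves --pt "-15 0 29 0 0 0 0" --pt "-15 0 29 0 0 0.5 0" --pt "-15 0 30 0 0.5 0 0" --pt "0 0 0 0 0 0 0"

```text
time_s: 2.02
position: [0.4648, -0.0484, 0.151]
tool_rot: [[0.864, 0.069, 0.499], [0.057, -0.998, 0.038], [0.5, -0.004, -0.866]]
ft_force: [-0.6, -0.5, 0.9]
grip_width: -0.0
gripper_force: 0.0
```

Run:
```python
from h import *
R=down(60);c=bp([-142,0,100])
plan([(c-R[:,2]*2,R,3),(c+[0,0,-19],R,7)],0)
```

```text
at [464.8 -48.4 151. ] q [-30.  10. 115.  31.  33.  33.] F [-0.6 -0.5  0.9] w -0.0 t 2.025
[[1,-1,19,0,0,0,0],[0,0,20,0,0,-0.5,0],[1,-1,19,0,0,0,0]]
[[-1,0,3,0,0,0,0],[-2,0,2,0,0,0,0],[-1,0,3,0,0,0,0],[-1,0,3,0,0,0,0],[-2,0,2,0,0,0,0],[-1,0,3,0,0,0,0],[-2,0,3,0,0,0,0]]
```

apply_moves --pt "1 -1 19 0 0 0 0" --pt "0 0 20 0 0 0 0" --pt "1 -1 19 0 0 0 0" --pt "-1 0 3 0 0 0 0" --pt "-2 0 2 0 0 0 0" --pt "-1 0 3 0 0 0 0"

```text
time_s: 2.78
position: [0.4971, -0.0436, 0.0956]
tool_rot: [[0.861, 0.07, 0.504], [0.06, -0.998, 0.036], [0.506, -0.0, -0.863]]
ft_force: [-3.0, -0.4, 4.2]
grip_width: 0.0001
gripper_force: 1.9
```

apply_moves --pt "-1 0 3 0 0 0 0" --pt "-2 0 2 0 0 0 0" --pt "-1 0 3 0 0 0 0" --pt "-1 0 2 0 0 0 0" --pt "0 0 0 0 0 0 0"

```text
time_s: 3.4
position: [0.4978, -0.0432, 0.0833]
tool_rot: [[0.862, 0.07, 0.503], [0.06, -0.998, 0.037], [0.504, -0.001, -0.864]]
ft_force: [-0.3, -0.6, 1.3]
grip_width: 0.0004
gripper_force: 0.5
```

apply_moves --pt "-1 0 2 0 0 0 0" --pt "-1 0 2 0 0 0 0" --pt "0 0 0 0 0 0 0"

```text
time_s: 3.78
position: [0.498, -0.0431, 0.0794]
tool_rot: [[0.861, 0.071, 0.503], [0.06, -0.998, 0.036], [0.505, -0.001, -0.863]]
ft_force: [-6.5, -1.8, 11.1]
grip_width: 0.0001
gripper_force: 5.5
```

Run:
```python
from h import *
R0=np.array(telemetry.observe()['tool_rot']).reshape(3,3);p=np.array(telemetry.observe()['position'])*1000
R=down(40);c=bp([-121,0,100])+R[:,2]*22
plan([(p-R0[:,2]*60+[0,0,10],R0,2),(c-R[:,2]*62,R,5),(c,R,5)],.9)
```

```text
at [498.  -43.1  79.4] q [-27.  21. 117.  45.  21.  20.] F [-6.5 -1.8 11.1] w 0.1 t 3.775
[[3,0,-34,0,0,0,0.9],[2,0,-35,0,0,0,0.9]]
[[2,0,5,0,4,0,0.9],[1,0,4,0,4,0,0.9],[1,1,5,0,4,0,0.9],[1,0,5,0,3.5,0,0.9],[0,0,5,0,4,0,0.9]]
[[0,0,12,0,0,0,0.9],[0,0,13,0,0,0,0.9],[0,0,12,0,0,0,0.9],[0,0,13,0,0,0,0.9],[0,0,12,0,0,0,0.9]]
```

apply_moves --pt "3 0 -34 0 0 0 0.9" --pt "2 0 -35 0 0 0 0.9" --pt "0 0 -20 0 0 0 0.9" --pt "0 0 0 0 0 0 0.9"

```text
time_s: 4.28
position: [0.4576, -0.0461, 0.1592]
tool_rot: [[0.861, 0.071, 0.504], [0.061, -0.998, 0.036], [0.506, -0.0, -0.863]]
ft_force: [0.6, -0.2, -0.3]
grip_width: 0.0726
gripper_force: 0.0
```

```bash
cat > fk.py <<'E'
from h import *
from scipy.optimize import least_squares
E=lambda a,t:Rn.from_euler(a,t,degrees=True).as_matrix()
def fk(q,k):
    a1,d,h,L1,L2,e,Lt=k
    R=E('z',q[0]);p=R@np.array([a1,d,h])
    R=R@E('y',q[1]);p=p+R@[0,0,L1]
    R=R@E('y',q[2]);p=p+R@[e,0,L2]
    R=R@E('z',q[3])@E('y',q[4]);p=p+R@[0,0,Lt]
    return p,R@E('z',q[5])
E
python3 - <<'E'
from fk import *
s=telemetry.observe();print(repr(s['q']),s['position'],s['grip_width'])
D=[(np.array([-79.3715,21.8378,74.3802,-.00077,83.8594,-12.333]),np.array([214.53,-506.14,230.77]),np.array([[.92077,.39011,-.00026],[.39011,-.92077,.00133],[.00028,-.00132,-1]])),
 (s['q'],s['position']*1000,s['tool_rot'])]
for q,p,R in D: print(np.round(fk(q,[0,0,0,300,300,0,200])[1].T@R,3).tolist())
f=lambda k:np.concatenate([fk(q,k)[0]-p for q,p,R in D])
r=least_squares(f,[0,110,300,350,350,0,250]);print(r.x,r.fun)
E
```

```text
array([-30.28554481,   8.17086881, 115.55608005,  30.44386096,
        34.28986891,  33.6033649 ]) [ 0.45762511 -0.04606544  0.15916353] 0.0725556121046578
[[-0.0, -1.0, 0.0], [1.0, -0.0, 0.0], [-0.0, -0.0, 1.0]]
[[0.0, -1.0, 0.0], [1.0, 0.0, 0.0], [-0.0, 0.0, 1.0]]
[ 42.14618311 117.50031278 287.35272056 427.02325386 355.57405316
 157.88037285 257.49890503] [-1.97523775e-07 -7.57809744e-08  6.01571912e-08  5.64504035e-08
  2.05186083e-07 -4.80917777e-08]
```

```bash
cat >> fk.py <<'E'
D=[([-79.3715,21.8378,74.3802,-.00077,83.8594,-12.333],[214.53,-506.14,230.77],20),
([-30.28554481,8.17086881,115.55608005,30.44386096,34.28986891,33.6033649],[457.625,-46.065,159.164],20),
([-30,1,105,21,51,46],[461,-46.1,251.2],1),([-30,10,115,31,33,33],[464.8,-48.4,151],1),([-27,21,117,45,21,20],[498,-43.1,79.4],1)]
K=least_squares(lambda k:np.concatenate([w*(fk(q,k)[0]-p) for q,p,w in D]+[[.05*k[0]]]),[0,110,300,350,350,0,250]).x
C=np.array([[0,-1,0],[1,0,0],[0,0,1.]])
LO=np.array([-178.18,-50.72,12.68,-81.47,9.98,-165.26]);HI=np.array([178.18,133.34,142.11,261.47,163.14,165.26])
def ik(p,R,q0):
    g=lambda q:np.r_[fk(q,K)[0]-p,300*Rn.from_matrix(R.T@fk(q,K)[1]@C).as_rotvec()]
    r=least_squares(g,np.clip(q0,LO+.1,HI-.1),bounds=(LO,HI),max_nfev=300); return r.x,np.abs(r.fun).max()
E
python3 - <<'E'
from fk import *
print(K.round(1),[np.round(fk(q,K)[0]-p,1).tolist() for q,p,w in D])
for pt in(65,60,50,40,30,20):
  for q0 in([-27,21,117,45,21,20],[0,20,110,170,30,-90],[0,20,110,100,30,-30]):
    R=down(pt)
    o=[]
    for b in(62,22):
        q,e=ik(bp([-121,0,100])+R[:,2]*(22-b+0),R,q0);o.append((q.round(0).tolist(),round(e,1)))
    print(pt,o)
E
```

```text
[ -0.7 117.5 128.  538.7 350.8 102.3 257.6] [[-0.0, -0.0, 0.0], [0.0, 0.0, 0.0], [-0.9, -1.0, -3.9], [2.1, -2.0, 0.1], [-2.0, -4.5, -0.0]]
65 [([-25.0, 15.0, 108.0, 20.0, 36.0, 46.0], np.float64(0.0)), ([-24.0, 20.0, 109.0, 23.0, 31.0, 44.0], np.float64(0.0))]
65 [([-25.0, 15.0, 108.0, 20.0, 36.0, 46.0], np.float64(0.0)), ([-24.0, 20.0, 109.0, 23.0, 31.0, 44.0], np.float64(0.0))]
65 [([-25.0, 15.0, 108.0, 20.0, 36.0, 46.0], np.float64(0.0)), ([-24.0, 20.0, 109.0, 23.0, 31.0, 44.0], np.float64(0.0))]
60 [([-27.0, 14.0, 112.0, 30.0, 31.0, 36.0], np.float64(0.0)), ([-25.0, 20.0, 112.0, 35.0, 25.0, 32.0], np.float64(0.0))]
60 [([-27.0, 14.0, 112.0, 30.0, 31.0, 36.0], np.float64(0.0)), ([-25.0, 20.0, 112.0, 35.0, 25.0, 32.0], np.float64(0.0))]
60 [([-27.0, 14.0, 112.0, 30.0, 31.0, 36.0], np.float64(0.0)), ([-25.0, 20.0, 112.0, 35.0, 25.0, 32.0], np.float64(0.0))]
50 [([-31.0, 15.0, 121.0, 66.0, 24.0, -2.0], np.float64(0.0)), ([-28.0, 21.0, 119.0, 78.0, 21.0, -13.0], np.float64(0.0))]
50 [([-31.0, 15.0, 121.0, 66.0, 24.0, -2.0], np.float64(0.0)), ([-28.0, 21.0, 119.0, 78.0, 21.0, -13.0], n
[... 573 characters left out ...]
64(0.0)), ([-34.0, 30.0, 132.0, 132.0, 47.0, -75.0], np.float64(0.0))]
30 [([-39.0, 26.0, 137.0, 127.0, 48.0, -74.0], np.float64(0.0)), ([-34.0, 30.0, 132.0, 132.0, 47.0, -75.0], np.float64(0.0))]
30 [([-39.0, 26.0, 137.0, 127.0, 48.0, -74.0], np.float64(0.0)), ([-34.0, 30.0, 132.0, 132.0, 47.0, -75.0], np.float64(0.0))]
20 [([-43.0, 37.0, 142.0, 132.0, 69.0, -89.0], np.float64(6.4)), ([-37.0, 40.0, 138.0, 138.0, 68.0, -88.0], np.float64(0.0))]
20 [([-43.0, 37.0, 142.0, 132.0, 69.0, -89.0], np.float64(6.4)), ([-37.0, 40.0, 138.0, 138.0, 68.0, -88.0], np.float64(0.0))]
20 [([-43.0, 37.0, 142.0, 132.0, 69.0, -89.0], np.float64(6.4)), ([-37.0, 40.0, 138.0, 138.0, 68.0, -88.0], np.float64(0.0))]
```

Run:
```python
from h import *
R=down(40);c=bp([-121,0,100])+R[:,2]*22
plan([(c-R[:,2]*70,R,11)],.9)
```

```text
at [457.6 -46.1 159.2] q [-30.   8. 116.  30.  34.  34.] F [ 0.6 -0.2 -0.3] w 72.6 t 4.275
[[1,0,3,0,2,0,0.9],[0,0,4,0,1.5,0,0.9],[0,0,3,0,2,0,0.9],[0,0,3,0,1.5,0,0.9],[0,1,4,0,2,0,0.9],[0,0,3,0,1.5,0,0.9],[0,0,3,0,2,0,0.9],[0,0,3,0,2,0,0.9],[0,0,4,0,1.5,0,0.9],[-1,0,3,0,2,0,0.9],[0,0,3,0,1.5,0,0.9]]
```

apply_moves --pt "1 0 3 0 2 0 0.9" --pt "0 0 4 0 1.5 0 0.9" --pt "0 0 3 0 2 0 0.9" --pt "0 0 3 0 1.5 0 0.9" --pt "0 1 4 0 2 0 0.9" --pt "0 0 3 0 1.5 0 0.9" --pt "0 0 3 0 2 0 0.9" --pt "0 0 3 0 2 0 0.9" --pt "0 0 4 0 1.5 0 0.9" --pt "-1 0 3 0 2 0 0.9" --pt "0 0 3 0 1.5 0 0.9" --pt "0 0 0 0 0 0 0.9"

```text
time_s: 5.78
position: [0.4801, -0.0453, 0.1289]
tool_rot: [[0.647, 0.07, 0.759], [0.043, -0.998, 0.055], [0.761, -0.003, -0.648]]
ft_force: [0.3, -0.6, -0.6]
grip_width: 0.0772
gripper_force: 0.0
```

Run:
```python
from h import *
R=down(40);c=bp([-121,0,100])+R[:,2]*22
plan([(c,R,6)],.9)
shot('wrist','w2.png')
```

```text
at [480.1 -45.3 128.9] q [-36.  17. 129. 104.  30. -44.] F [ 0.3 -0.6 -0.6] w 77.2 t 5.775
[[0,0,12,0,0,0,0.9],[1,0,11,0,0,0,0.9],[0,0,12,0,0,0,0.9],[1,0,11,0,0.5,0,0.9],[0,0,12,0,0,-0.5,0.9],[0,0,11,0,0,0,0.9]]
```

View pics/w2.png

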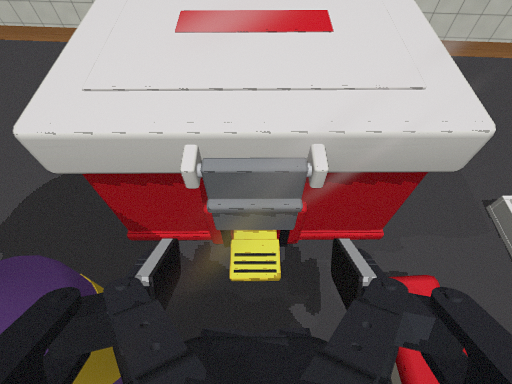

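The tab is down, the grey catch is at (255,205), and it sits centred between the pads (160 and 350). I'll go in and pinch.

apply_moves --pt "0 0 12 0 0 0 0.9" --pt "1 0 11 0 0 0 0.9" --pt "0 0 12 0 0 0 0.9" --pt "1 0 11 0 0.5 0 0.9" --pt "0 0 12 0 0 -0.5 0.9" --pt "0 0 11 0 0 0 0.9" --pt "0 0 0 0 0 0 0.9"

```text
time_s: 6.7
position: [0.5347, -0.0414, 0.0871]
tool_rot: [[0.638, 0.077, 0.767], [0.053, -0.997, 0.056], [0.769, 0.005, -0.64]]
ft_force: [0.9, 0.3, 0.0]
grip_width: 0.0769
gripper_force: 0.0
```

apply_moves --pt "0 0 0 0 0 0 0.6" --pt "0 0 0 0 0 0 0.5" --pt "0 0 0 0 0 0 0.5" --pt "0 0 0 0 0 0 0.5" --pt "0 0 0 0 0 0 0.5" --grip_force 25

```text
time_s: 7.32
position: [0.534, -0.0411, 0.0877]
tool_rot: [[0.637, 0.077, 0.767], [0.053, -0.997, 0.056], [0.769, 0.005, -0.639]]
ft_force: [-4.5, 3.5, 3.1]
grip_width: 0.0577
gripper_force: 30.6
```

Run:
```python
from h import *
# arc about pin; tool rigid with catch, from actual pose
s=telemetry.observe();R0=s['tool_rot'];p0=s['position']*1000
pin=bp([-121,0,148]);ax=bp([0,1,0])-bp([0,0,0])
w=[]
for i in range(1,15):
    Q=Rn.from_rotvec(ax*np.radians(4.*i)).as_matrix()   # check: -z -> -x
    w.append((pin+Q@(p0-pin),Q@R0,1))
print(np.round(Q@[0,0,-1],2))
plan(w,.5)
```

```text
[-0.83 -0.06 -0.56]
at [534.  -41.1  87.7] q [-30.  27. 125. 121.  30. -58.] F [-4.5  3.5  3.1] w 57.7 t 7.325
[[-3,0,-3,0,-4,0,0.5]]
[[-4,0,-2,0,-4,0,0.5]]
[[-3,0,-3,0,-4,0,0.5]]
[[-4,0,-2,0,-4,0,0.5]]
[[-3,0,-3,0,-4,0,0.5]]
[[-4,0,-3,0,-4,0,0.5]]
[[-3,0,-2,0,-4,0,0.5]]
[[-4,0,-3,0,-4,0,0.5]]
[[-3,0,-2,0,-4,0,0.5]]
[[-4,0,-3,0,-4,0,0.5]]
[[-3,0,-3,0,-4,0,0.5]]
[[-4,0,-2,0,-4,0,0.5]]
[[-3,0,-3,0,-4,0,0.5]]
[[-4,0,-2,0,-4,0,0.5]]
```

apply_moves --pt "-1.8 0 -1.3 0 -2 0 0.5" --pt "-1.8 0 -1.3 0 -2 0 0.5" --pt "-1.8 0 -1.3 0 -2 0 0.5" --pt "-1.8 0 -1.3 0 -2 0 0.5" --pt "-1.8 0 -1.3 0 -2 0 0.5" --pt "-1.8 0 -1.3 0 -2 0 0.5" --pt "-1.8 0 -1.3 0 -2 0 0.5" --pt "-1.8 0 -1.3 0 -2 0 0.5" --pt "0 0 0 0 0 0 0.5"

```text
time_s: 8.45
position: [0.5167, -0.0424, 0.0854]
tool_rot: [[0.824, 0.077, 0.562], [0.066, -0.997, 0.04], [0.563, 0.005, -0.826]]
ft_force: [-1.1, 3.1, -0.9]
grip_width: 0.0576
gripper_force: 30.1
```

```bash
cat >> h.py <<'E'
def rel():
    s=telemetry.observe();R=s['tool_rot'];p=s['position']*1000
    b=Rn.from_euler('z',-YAW,degrees=True).apply(p-BO); z=Rn.from_euler('z',-YAW,degrees=True).apply(R[:,2])
    print('box',b.round(1),'pitch',round(np.degrees(np.arctan2(-z[2],z[0])),1),'q',s['q'].round(0),'F',s['ft_force'].round(1),'w',round(s['grip_width']*1000,1))
E
python3 - <<'E'
from h import *
rel()
s=telemetry.observe();R0=s['tool_rot'];p0=s['position']*1000
pin=bp([-121,0,148]);ax=bp([0,1,0])-bp([0,0,0])
print(np.linalg.norm((p0-pin)[[0,2]]))
w=[(pin+Q@(p0-pin),Q@R0,1) for Q in [Rn.from_rotvec(ax*np.radians(5*i)).as_matrix() for i in range(1,10)]]
plan(w,.5)
E
```

```text
box [-121.6    0.5   85.4] pitch 55.7 q [-26.  22. 116.  57.  20.   9.] F [-1.1  3.1 -0.9] w 57.6
62.63159289868872
at [516.7 -42.4  85.4] q [-26.  22. 116.  57.  20.   9.] F [-1.1  3.1 -0.9] w 57.6 t 8.45
[[-4,0,-3,0,-5,0,0.5]]
[[-5,0,-4,0,-5,0,0.5]]
[[-4,0,-3,0,-5,0,0.5]]
[[-4,0,-3,0,-5,0,0.5]]
[[-5,0,-4,0,-5,0,0.5]]
[[-4,0,-3,0,-5,0,0.5]]
[[-4,0,-3,0,-5,0,0.5]]
[[-5,0,-3,0,-5,0,0.5]]
[[-4,0,-4,0,-5,0,0.5]]
```

Catch is turning freely with low force; continue to ~60°.

apply_moves --pt "-2.2 0 -1.7 0 -2.5 0 0.5" --pt "-2.2 0 -1.7 0 -2.5 0 0.5" --pt "-2.2 0 -1.7 0 -2.5 0 0.5" --pt "-2.2 0 -1.7 0 -2.5 0 0.5" --pt "-4.4 0 -3.3 0 -5 0 0.5" --pt "-4.4 0 -3.3 0 -5 0 0.5" --pt "-4.4 0 -3.3 0 -5 0 0.5" --pt "-4.4 0 -3.3 0 -5 0 0.5" --pt "-4.4 0 -3.3 0 -5 0 0.5" --pt "-4.4 0 -3.3 0 -5 0 0.5" --pt "0 0 0 0 0 0 0.5"

```text
time_s: 9.82
position: [0.4766, -0.0454, 0.1001]
tool_rot: [[0.992, 0.077, -0.099], [0.076, -0.997, -0.011], [-0.099, 0.003, -0.995]]
ft_force: [-3.1, 1.6, 1.9]
grip_width: 0.0575
gripper_force: 30.1
```

Run:
```python
from h import *
rel()
s=telemetry.observe();R0=s['tool_rot'];p0=s['position']*1000
pin=lambda f:bp([98-219*np.cos(f)+21*np.sin(f),0,127+219*np.sin(f)+21*np.cos(f)])
plan([(p0+pin(f)-pin(0),R0,2) for f in np.arange(.1,.71,.1)],.5)
```

```text
box [-161.8    0.6  100.1] pitch 95.7 q [-18.  26.  93.  -3.  67.  68.] F [-3.1  1.6  1.9] w 57.5
at [476.6 -45.4 100.1] q [-18.  26.  93.  -3.  67.  68.] F [-3.1  1.6  1.9] w 57.5 t 9.825
[[1,0,-11,0,0,0,0.5],[0,0,-11,0,0,0,0.5]]
[[2,0,-11,0,0,0,0.5],[1,0,-11,0,0,0,0.5]]
[[3,0,-11,0,0,0,0.5],[3,0,-10,0,0,0,0.5]]
[[4,0,-10,0,0,0,0.5],[3,0,-11,0,0,0,0.5]]
[[5,0,-10,0,0,0,0.5],[5,0,-10,0,0,0,0.5]]
[[5,0,-9,0,0,0,0.5],[6,0,-9,0,0,0,0.5]]
[[7,0,-9,0,0,0,0.5],[6,1,-9,0,0,0,0.5]]
```

apply_moves --pt "0 0 0 0 0 0 0.5" --pt "1 0 -11 0 0 0 0.5" --pt "0 0 -11 0 0 0 0.5" --pt "2 0 -11 0 0 0 0.5" --pt "1 0 -11 0 0 0 0.5" --pt "0 0 0 0 0 0 0.5" --grip_force 50

```text
time_s: 10.58
position: [0.4859, -0.0449, 0.1454]
tool_rot: [[0.993, 0.076, -0.095], [0.075, -0.997, -0.013], [-0.096, 0.006, -0.995]]
ft_force: [-0.4, 5.7, 0.4]
grip_width: 0.0571
gripper_force: 55.2
```

Run:
```python
from h import *
rel();shot('scene','s2.png')
```

```text
box [-152.5    0.4  145.4] pitch 95.5 q [-18.  23.  88.  -2.  74.  69.] F [-0.4  5.7  0.4] w 57.1
```

View pics/s2.png

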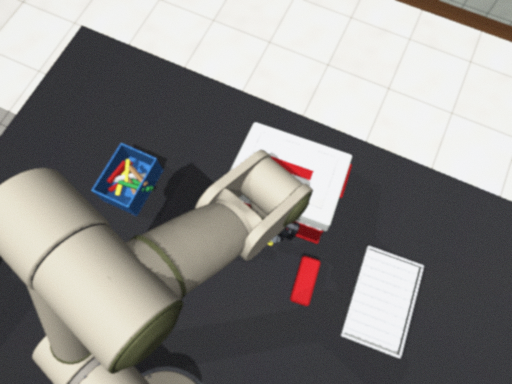

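The scene view shows the arm over the catch at (285,235), with brush and tray untouched. Whether the lid has risen isn't clear from here, so I'll check depth after lifting a bit more.

apply_moves --pt "3 0 -11 0 0 0 0.5" --pt "3 0 -10 0 0 0 0.5" --pt "4 0 -10 0 0 0 0.5" --pt "3 0 -11 0 0 0 0.5" --pt "5 0 -10 0 0 0 0.5" --pt "5 0 -10 0 0 0 0.5" --pt "5 0 -9 0 0 0 0.5" --pt "6 0 -9 0 0 0 0.5"

```text
time_s: 11.62
position: [0.5268, -0.0417, 0.2208]
tool_rot: [[0.992, 0.076, -0.099], [0.075, -0.997, -0.014], [-0.1, 0.006, -0.995]]
ft_force: [-3.9, -1.7, -2.0]
grip_width: 0.057
gripper_force: 55.0
```

```bash
cat >> h.py <<'E'
def lidangle():
    im,P=shot('scene');P=P*1000;B=Rn.from_euler('z',-YAW,degrees=True).apply((P-BO).reshape(-1,3));h=cv2.cvtColor(im['frame'],cv2.COLOR_RGB2HSV).reshape(-1,3)
    m=(h[:,1]<40)&(h[:,2]>140)&(B[:,0]>-90)&(B[:,0]<160)&(abs(B[:,1])<128)&(abs(B[:,1])>85)&(B[:,2]>135)
    q=B[m]; print('lid pts',len(q),np.percentile(q,[2,50,98],axis=0).round(0).tolist(),'slope ang',np.arctan(-np.polyfit(q[:,0],q[:,2],1)[0]).round(2) if len(q)>20 else None)
E
python3 - <<'E'
from h import *
rel();lidangle()
E
```

```text
box [-111.5    0.4  220.8] pitch 95.7 q [-16.  23.  75.  -2.  88.  70.] F [-3.9 -1.7 -2. ] w 57.0
lid pts 1180 [[-70.0, -127.0, 165.0], [-4.0, -106.0, 245.0], [112.0, -85.0, 274.0]] slope ang 0.51
```

apply_moves --pt "7 0 -9 0 0 0 0.5" --pt "6 0 -9 0 0 0 0.5" --pt "0 0 0 0 0 0 0.5" --pt "0 0 0 0 0 0 0.9" --pt "0 0 0 0 0 0 0.9" --pt "0 0 0 0 0 0 0.9" --pt "-15 0 0 0 0 0 0.9" --pt "-25 0 0 0 0 0 0.9" --pt "-30 0 0 0 0 0 0.9" --pt "-20 0 0 0 0 0 0.9" --pt "0 0 0 0 0 0 0.9"

```text
time_s: 13.05
position: [0.4512, -0.047, 0.2463]
tool_rot: [[0.992, 0.076, -0.098], [0.075, -0.997, -0.013], [-0.099, 0.006, -0.995]]
ft_force: [1.2, -0.1, 1.0]
grip_width: 0.0771
gripper_force: 0.0
```

Run:
```python
from fk import *
rel();lidangle()
f=.7;P=30;R=down(P);Y=-90
def tcp(f,r=180,ex=0):
    n=np.array([-np.sin(f),-np.cos(f)]);d=11*np.cos(f-np.radians(P))+ex
    v=np.array([98,127])+r*np.array([-np.cos(f),np.sin(f)])+n*d
    return bp([v[0],Y,v[1]])
q=telemetry.observe()['q']
for c in [tcp(f,180,20)-R[:,2]*80,tcp(f,180,15)]+[tcp(x) for x in np.arange(.7,1.65,.15)]:
    q,e=ik(c,R,q);print(c.round(0),q.round(0),e.round(2))
plan([(tcp(f,180,20)-R[:,2]*80,R,22)],0)
```

```text
box [-187.2    0.8  246.3] pitch 95.7 q [-19.  14.  84.  -3.  87.  66.] F [ 1.2 -0.1  1. ] w 77.1
lid pts 1565 [[-56.0, -127.0, 163.0], [21.0, -95.0, 245.0], [116.0, 126.0, 289.0]] slope ang 0.62
[ 516. -133.  259.] [-48.   7. 115.  79.  44. -17.] 0.0
[ 589. -128.  223.] [-39.  17. 110.  88.  36. -22.] 0.0
[ 598. -127.  235.] [-38.  16. 108.  85.  36. -18.] 0.0
[ 616. -126.  255.] [-36.  16. 104.  79.  35. -10.] 0.0
[ 637. -124.  273.] [-34.  16.  99.  74.  34.  -2.] 0.0
[ 661. -122.  288.] [-32.  17.  95.  69.  34.   5.] 0.0
[ 687. -120.  298.] [-30.  19.  90.  64.  33.  11.] 0.0
[ 714. -118.  305.] [-29.  21.  86.  60.  33.  16.] 0.0
[ 743. -116.  307.] [-27.  23.  82.  57.  33.  21.] 0.0
at [452.  -47.1 246.1] q [-19.  14.  84.  -3.  87.  66.] F [ 0.7  0.4 -0.7] w 76.8 t 13.1
[[3,4,-1,0,3,0,0],[2,4,-1,0,3,0,0],[3,4,0,0,3,0,0],[2,5,-1,0,3,0,0],[3,4,0,0,3,0,0],[3,4,0,0,3,0,0],[2,4,0,0,3,0,0],[3,4,0,0,3,0,0],[3,4,0,0,3,0,0],[2,4,1,0,3,0,0],[3,4,0,0,3,0,0],[3,5,1,0,3,0,0],[2,4,1,0,3,0,0],[3,4,1,0,3,0,0],[2,4,1,0,3,0,0],[2,4,1,0,3,0,0],[3,4,1,0,2.5,0,0],[2,4,2,0,3,0,0],[2,4,1,0,3,0.5,0],[2,5,2,0,3,0,0],[2,4,2,0,3,0,0],[2,4,2,0,3,0,0]]
```

apply_moves --pt "3 4 -1 0 3 0 0" --pt "2 4 -1 0 3 0 0" --pt "3 4 0 0 3 0 0" --pt "2 5 -1 0 3 0 0" --pt "3 4 0 0 3 0 0" --pt "3 4 0 0 3 0 0" --pt "2 4 0 0 3 0 0" --pt "3 4 0 0 3 0 0" --pt "3 4 0 0 3 0 0" --pt "2 4 1 0 3 0 0" --pt "3 4 0 0 3 0 0" --pt "3 5 1 0 3 0 0"

```text
time_s: 14.6
position: [0.4882, -0.0948, 0.2533]
tool_rot: [[0.86, 0.076, 0.505], [0.069, -0.997, 0.034], [0.506, 0.006, -0.863]]
ft_force: [-0.4, 0.7, 0.2]
grip_width: -0.0
gripper_force: 0.0
```

apply_moves --pt "2 4 1 0 3 0 0" --pt "3 4 1 0 3 0 0" --pt "2 4 1 0 3 0 0" --pt "2 4 1 0 3 0 0" --pt "3 4 1 0 2.5 0 0" --pt "2 4 2 0 3 0 0" --pt "2 4 1 0 3 0.5 0" --pt "2 5 2 0 3 0 0" --pt "2 4 2 0 3 0 0" --pt "2 4 2 0 3 0 0" --pt "0 0 0 0 0 0 0"

```text
time_s: 15.98
position: [0.5165, -0.1339, 0.2579]
tool_rot: [[0.503, 0.07, 0.861], [0.033, -0.998, 0.062], [0.863, -0.002, -0.504]]
ft_force: [-0.3, -0.2, 0.6]
grip_width: 0.0001
gripper_force: 0.0
```

```bash
cat >> h.py <<'E'
def tcp(f,r=180,ex=0,P=30,Y=-90):
    n=np.array([-np.sin(f),-np.cos(f)]);d=11*np.cos(f-np.radians(P))+ex
    v=np.array([98,127])+r*np.array([-np.cos(f),np.sin(f)])+n*d
    return bp([v[0],Y,v[1]])
E
python3 - <<'E'
from h import *
rel();R=down(30)
st=plan([(tcp(.7,180,15),R,6)],0)
plan([(tcp(f),R,2 if f<.75 else 1) for f in np.arange(.7,1.66,.05)],0,st)
shot('wrist','w3.png')
E
```

```text
box [-128.7  -90.7  257.9] pitch 30.3 q [-48.   7. 115.  78.  44. -17.] F [-0.3 -0.2  0.6] w 0.1
at [ 516.5 -133.9  257.9] q [-48.   7. 115.  78.  44. -17.] F [-0.3 -0.2  0.6] w 0.1 t 15.975
[[1,0,13,0,0,0,0],[1,0,14,0,0,0,0],[1,0,13,0,0,0,0],[1,-1,13,0,0,0,0],[1,0,14,0,0,0,0],[2,0,13,0,0.5,-0.5,0]]
at [ 588.8 -127.7  223.6] q [-48.   7. 115.  78.  44. -17.] F [-0.3 -0.2  0.6] w 0.1 t 15.975
[[7,0,1,0,0,0,0],[7,0,2,0,0,0,0]]
[[9,0,1,0,0,0,0]]
[[9,0,2,0,0,0,0]]
[[9,0,2,0,0,0,0]]
[[9,0,3,0,0,0,0]]
[[9,0,3,0,0,0,0]]
[[8,0,4,0,0,0,0]]
[[9,0,4,0,0,0,0]]
[[8,0,4,0,0,0,0]]
[[8,0,5,0,0,0,0]]
[[7,0,5,0,0,0,0]]
[[8,0,6,0,0,0,0]]
[[7,0,6,0,0,0,0]]
[[7,0,7,0,0,0,0]]
[[6,0,7,0,0,0,0]]
[[6,0,7,0,0,0,0]]
[[6,0,7,0,0,0,0]]
[[5,0,8,0,0,0,0]]
[[5,0,8,0,0,0,0]]
[[5,0,9,0,0,0,0]]
```

View pics/w3.png

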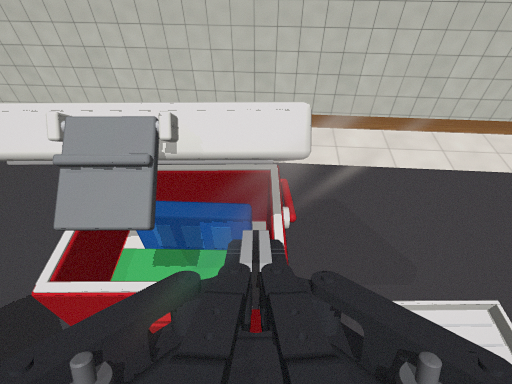

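The blue pack (200,225) is in the back half and the green tub (170,265) in the front. The lid is up with its lower edge at row 160, and the fingers have a clear way in under it.

apply_moves --pt "1 0 13 0 0 0 0" --pt "1 0 14 0 0 0 0" --pt "1 0 13 0 0 0 0" --pt "1 -1 13 0 0 0 0" --pt "1 0 14 0 0 0 0" --pt "2 0 13 0 0.5 -0.5 0" --pt "7 0 1 0 0 0 0" --pt "7 0 2 0 0 0 0" --pt "9 0 1 0 0 0 0" --pt "9 0 2 0 0 0 0"

```text
time_s: 17.27
position: [0.6094, -0.1253, 0.2481]
tool_rot: [[0.496, 0.075, 0.865], [0.042, -0.997, 0.062], [0.867, 0.006, -0.498]]
ft_force: [-1.9, 0.5, -5.5]
grip_width: 0.0002
gripper_force: 2.1
```

apply_moves --pt "9 0 2 0 0 0 0" --pt "9 0 3 0 0 0 0" --pt "9 0 3 0 0 0 0" --pt "8 0 4 0 0 0 0" --pt "9 0 4 0 0 0 0"

```text
time_s: 17.9
position: [0.6451, -0.1223, 0.2783]
tool_rot: [[0.496, 0.075, 0.865], [0.042, -0.997, 0.062], [0.867, 0.006, -0.498]]
ft_force: [-2.5, 0.2, -4.6]
grip_width: -0.0001
gripper_force: 1.8
```

Run:
```python
from h import *
rel();lidangle()
```

```text
box [  0.4 -88.8 278.3] pitch 29.9 q [-33.  16.  98.  72.  34.  -0.] F [-2.5  0.2 -4.6] w -0.1
lid pts 907 [[-11.0, -126.0, 248.0], [13.0, -88.0, 315.0], [74.0, 126.0, 325.0]] slope ang 0.43
```

apply_moves --pt "8 0 4 0 0 0 0" --pt "8 0 5 0 0 0 0" --pt "7 0 5 0 0 0 0" --pt "8 0 6 0 0 0 0" --pt "7 0 6 0 0 0 0" --pt "7 0 7 0 0 0 0" --pt "6 0 7 0 0 0 0" --pt "6 0 7 0 0 0 0" --pt "6 0 7 0 0 0 0"

```text
time_s: 19.08
position: [0.7237, -0.1165, 0.3075]
tool_rot: [[0.494, 0.075, 0.866], [0.043, -0.997, 0.062], [0.868, 0.006, -0.496]]
ft_force: [-2.5, -1.4, -2.2]
grip_width: 0.0002
gripper_force: 1.3
```

apply_moves --pt "5 0 8 0 0 0 0" --pt "5 0 8 0 0 0 0" --pt "5 0 8 0 0 0 0" --pt "0 0 0 0 0 0 0"

```text
time_s: 19.58
position: [0.752, -0.1144, 0.309]
tool_rot: [[0.493, 0.075, 0.867], [0.043, -0.997, 0.062], [0.869, 0.007, -0.495]]
ft_force: [0.1, -0.3, 1.4]
grip_width: -0.0002
gripper_force: 0.0
```

Run:
```python
from h import *
rel();lidangle();im,P=shot('top','t2.png');np.savez('t2.npz',f=im['frame'],P=P)
```

```text
box [107.7 -88.9 309. ] pitch 29.6 q [-26.  24.  80.  56.  32.  22.] F [ 0.1 -0.3  1.4] w -0.2
lid pts 1712 [[-78.0, -126.0, 149.0], [112.0, 93.0, 319.0], [149.0, 126.0, 491.0]] slope ang 0.58
```

View pics/t2.png

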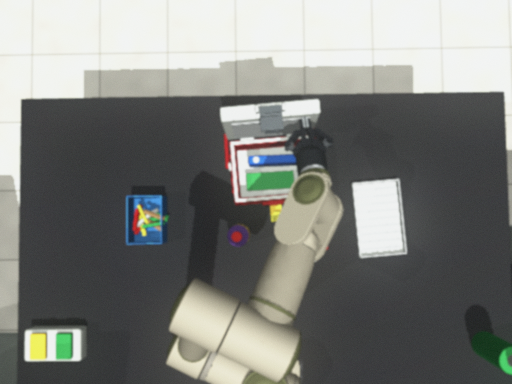

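The lid now leans just past vertical (rows 100–135). The pack is at (270,160) and the tub at (270,181); the bottle, brush, basket and tray are undisturbed. Next I retreat and measure the pack.

apply_moves --pt "0 0 -20 0 0 0 0.5" --pt "0 0 -40 0 0 0 0.5" --pt "0 0 -50 0 0 0 0.5" --pt "0 0 -50 0 0 0 0.5" --pt "0 0 -50 0 0 0 0.5" --pt "0 0 0 0 0 0 0.5"

```text
time_s: 20.42
position: [0.5669, -0.1274, 0.4161]
tool_rot: [[0.49, 0.072, 0.869], [0.045, -0.997, 0.058], [0.871, 0.011, -0.492]]
ft_force: [1.3, 0.3, 0.3]
grip_width: 0.0429
gripper_force: 0.0
```

Run:
```python
from h import *
rel();Ri=Rn.from_euler('z',-YAW,degrees=True)
for n in('top','wrist','scene'):
    im,P=shot(n);B=Ri.apply((P*1000-BO).reshape(-1,3));h=cv2.cvtColor(im['frame'],cv2.COLOR_RGB2HSV).reshape(-1,3)
    ins=(abs(B[:,0])<85)&(abs(B[:,1])<115)
    for nm,m in(('pack',ins&(h[:,0]>100)&(h[:,0]<125)&(h[:,1]>120)&(abs(B[:,2]-106)<8)),('tub',ins&(h[:,0]>45)&(h[:,0]<85)&(h[:,1]>80)&(abs(B[:,2]-64)<10))):
        q=B[m]
        if len(q)>20:
            r=cv2.minAreaRect(q[:,:2].astype(np.float32));print(n,nm,len(q),np.round(r[0],1),np.round(r[1]),round(r[2],1),'z',np.median(q[:,2]).round(1))
    k=(abs(B[:,1])<28)&(B[:,2]>250)&(B[:,0]>20)&(B[:,0]<200);c=B[k]
    if len(c)>20: print(n,'catch area',np.percentile(c,[1,50,99],axis=0).round(0).tolist())
```

```text
box [-77.9 -88.  416.1] pitch 29.5 q [-41.   1.  93.  54.  50.  22.] F [1.3 0.3 0.3] w 42.9
top pack 355 [28.9 -7.3] [151.  27.] 87.4 z 103.5
top tub 759 [-30.9   8.7] [146.  54.] 87.0 z 61.8
top catch area [[71.0, -28.0, 311.0], [107.0, -0.0, 358.0], [152.0, 27.0, 370.0]]
wrist pack 773 [ 26.7 -50. ] [70. 27.] 87.4 z 104.0
wrist tub 530 [-30.7  72.2] [55. 26.] 0.3 z 62.6
wrist catch area [[70.0, -28.0, 252.0], [105.0, -3.0, 345.0], [121.0, 27.0, 369.0]]
scene pack 427 [29.1 -6.5] [154.  28.] 87.3 z 104.6
scene tub 660 [-32.   17.6] [133.  55.] 88.1 z 63.0
scene catch area [[70.0, -28.0, 252.0], [105.0, -1.0, 358.0], [141.0, 27.0, 370.0]]
```

Run:
```python
from h import *
R=down(30)
plan([(bp([-10,0,358]),R,4),(bp([85,0,301]),R,4),(bp([88,0,345]),R,5),(bp([100,0,370]),R,3),(bp([112,0,385]),R,3),(bp([90,0,398]),R,2),(bp([0,0,420]),R,2)],0)
```

```text
at [ 569.1 -127.4  412.4] q [-41.   1.  93.  54.  50.  22.] F [ 0.5 -0.1 -0.3] w 42.6 t 20.575
[[-4,-22,21,0,0,0,0],[-3,-22,21,0,0,0,0],[-4,-22,21,0,0,0,0],[-3,-23,21,0,-0.5,0.5,0]]
[[0,0,28,0,0,0,0],[-1,0,27,0,0,0,0],[0,0,28,0,0,0,0],[-1,0,27,0,0,0,0]]
[[8,0,-4,0,0,0,0],[8,0,-4,0,0,0,0],[8,0,-3,0,0,0,0],[8,0,-4,0,0,0,0],[8,0,-4,0,0,0,0]]
[[9,0,-1,0,0,0,0],[9,0,-1,0,0,0,0],[9,0,0,0,0,0,0]]
[[6,0,1,0,0,0,0],[7,0,1,0,0,0,0],[6,0,1,0,0,0,0]]
[[0,0,-13,0,0,0,0],[1,0,-13,0,0,0,0]]
[[-13,0,-44,0,0,0,0],[-14,0,-45,0,0,0,0]]
```

apply_moves --pt "-4 -22 21 0 0 0 0" --pt "-3 -22 21 0 0 0 0" --pt "-4 -22 21 0 0 0 0" --pt "-3 -23 21 0 -0.5 0.5 0" --pt "0 0 28 0 0 0 0" --pt "-1 0 27 0 0 0 0" --pt "0 0 28 0 0 0 0" --pt "-1 0 27 0 0 0 0" --pt "8 0 -4 0 0 0 0" --pt "8 0 -4 0 0 0 0" --pt "8 0 -3 0 0 0 0"

```text
time_s: 21.95
position: [0.7252, -0.0264, 0.3255]
tool_rot: [[0.505, 0.072, 0.86], [0.034, -0.997, 0.063], [0.863, -0.002, -0.506]]
ft_force: [-2.4, -0.6, -0.9]
grip_width: -0.0001
gripper_force: 0.8
```

apply_moves --pt "8 0 -4 0 0 0 0" --pt "8 0 -4 0 0 0 0" --pt "9 0 -1 0 0 0 0" --pt "9 0 -1 0 0 0 0" --pt "9 0 0 0 0 0 0" --pt "6 0 1 0 0 0 0" --pt "7 0 1 0 0 0 0" --pt "6 0 1 0 0 0 0" --pt "0 0 -13 0 0 0 0" --pt "1 0 -13 0 0 0 0" --pt "-13 0 -44 0 0 0 0" --pt "-14 0 -45 0 0 0 0.5"

```text
time_s: 23.45
position: [0.636, -0.0334, 0.421]
tool_rot: [[0.501, 0.07, 0.863], [0.035, -0.998, 0.061], [0.865, -0.001, -0.502]]
ft_force: [0.2, -0.7, 0.9]
grip_width: 0.0172
gripper_force: 0.0
```

Run:
```python
from h import *
rel();Ri=Rn.from_euler('z',-YAW,degrees=True)
for n in('top','scene'):
    im,P=shot(n);B=Ri.apply((P*1000-BO).reshape(-1,3))
    k=(abs(B[:,1])<28)&(B[:,2]>250)&(B[:,0]>30)&(B[:,0]<200);c=B[k]
    if len(c)>20: print(n,'catch area',np.percentile(c,[1,50,99],axis=0).round(0).tolist())
    k=(abs(abs(B[:,1])-100)<25)&(B[:,2]>300)&(B[:,0]>60)&(B[:,0]<200);c=B[k]
    if len(c)>20: print(n,'lid top',np.percentile(c,[1,50,99],axis=0).round(0).tolist())
```

```text
box [ -2.    0.6 421. ] pitch 30.1 q [-23.   6.  86.  40.  38.  43.] F [ 0.2 -0.7  0.9] w 17.2
top catch area [[105.0, -27.0, 252.0], [117.0, 0.0, 333.0], [138.0, 27.0, 411.0]]
top lid top [[109.0, -124.0, 301.0], [128.0, -76.0, 330.0], [152.0, 124.0, 336.0]]
scene catch area [[104.0, -27.0, 253.0], [117.0, -0.0, 332.0], [136.0, 27.0, 410.0]]
scene lid top [[108.0, -124.0, 301.0], [120.0, -77.0, 330.0], [152.0, 124.0, 335.0]]
```

Run:
```python
from fk import *
d=np.load('t2.npz');P=d['P']*1000;h=cv2.cvtColor(d['f'],cv2.COLOR_RGB2HSV);v,u=np.mgrid[:384,:512]
m=((u>340)&(u<420)&(v>165)&(v<270)&(h[:,:,1]<50)&(h[:,:,2]>130)&(P[:,:,2]>-2)).astype(np.uint8)
n,l,s,c=cv2.connectedComponentsWithStats(m);q=P[l==1+np.argmax(s[1:,4])][:,:2].astype(np.float32)
r=cv2.minAreaRect(q);print('tray',r,np.round(cv2.boxPoints(r)))
Rg=down(90,91.7);a=bp([29,-7,200]);b=bp([29,-7,72])
Rt=down(90,4.2)
q=telemetry.observe()['q']
for c,R in((a,Rg),(b,Rg),(a+[0,0,80],Rg),(np.array([486,-377,250]),Rt),(np.array([486,-377,62]),Rt)):
    q,e=ik(c,R,q);print(c.round(0),q.round(0),e.round(2))
st=plan([(bp([10,-7,300]),Rg,14)],.6)
plan([(a,Rg,3)],.6,st)
```

```text
tray ((484.2816162109375, -380.150634765625), (247.2640380859375, 158.82833862304688), 4.450735092163086) [[ 355. -311.]
 [ 367. -469.]
 [ 614. -450.]
 [ 601. -291.]]
[667. -39. 200.] [-13.  35.  56.  -0.  89. -15.] 0.0
[667. -39.  72.] [-13.  41.  66.  -0.  72. -15.] 0.0
[667. -39. 280.] [-13.  33.  47.   0. 100. -15.] 0.0
[ 486 -377  250] [-49.  28.  61.  -0.  91.  37.] 0.0
[ 486 -377   62] [-49.  37.  77.  -0.  66.  37.] 0.0
at [634.4 -33.2 423.2] q [-23.   5.  86.  40.  38.  43.] F [-0.6  0.6  0.4] w 31.8 t 23.55
[[-7,1,5,3.5,-3.5,-5.5,0.6],[-7,0,6,3,-3.5,-6,0.6],[-6,0,6,3.5,-3,-5.5,0.6],[-6,-1,6,3,-3.5,-5.5,0.6],[-6,-1,7,3.5,-3.5,-5.5,0.6],[-5,0,7,3,-3.5,-6,0.6],[-5,-1,8,3.5,-3,-5.5,0.6],[-4,-1,8,3,-3.5,-5.5,0.6],[-4,-1,8,3.5,-3.5,-5.5,0.6],[-3,0,8,3,-3.5,-6,0.6],[-2,-1,9,3.5,-3.5,-5.5,0.6],[-2,0,8,3,-3,-5.5,0.6],[-2,0,9,3.5,-3.5,-5.5,0.6],[-1,1,9,3,-3.5,-6,0.6]]
at [648.7 -40.3 299.8] q [-23.   5.  86.  40.  38.  43.] F [-0.6  0.6  0.4] w 31.8 t 23.55
[[0,6,33,0,0,0,0.6],[1,6,34,0,0,0,0.6],[0,6,33,0,0,0,0.6]]
```

apply_moves --pt "-7 1 5 3.5 -3.5 -5.5 0.6" --pt "-7 0 6 3 -3.5 -6 0.6" --pt "-6 0 6 3.5 -3 -5.5 0.6" --pt "-6 -1 6 3 -3.5 -5.5 0.6" --pt "-6 -1 7 3.5 -3.5 -5.5 0.6" --pt "-5 0 7 3 -3.5 -6 0.6" --pt "-5 -1 8 3.5 -3 -5.5 0.6" --pt "-4 -1 8 3 -3.5 -5.5 0.6" --pt "-4 -1 8 3.5 -3.5 -5.5 0.6" --pt "-3 0 8 3 -3.5 -6 0.6" --pt "-2 -1 9 3.5 -3.5 -5.5 0.6" --pt "-2 0 8 3 -3 -5.5 0.6"

```text
time_s: 25.05
position: [0.6495, -0.039, 0.3147]
tool_rot: [[0.157, 0.981, 0.118], [0.979, -0.17, 0.112], [0.13, 0.098, -0.987]]
ft_force: [-0.4, 0.4, 0.7]
grip_width: 0.0516
gripper_force: 0.0
```

apply_moves --pt "-2 0 9 3.5 -3.5 -5.5 0.6" --pt "-1 1 9 3 -3.5 -6 0.6" --pt "0 6 33 0 0 0 0.6" --pt "1 6 34 0 0 0 0.6" --pt "0 6 20 0 0 0 0.6" --pt "0 0 0 0 0 0 0.6"

```text
time_s: 25.8
position: [0.669, -0.0386, 0.2081]
tool_rot: [[-0.034, 0.999, -0.004], [0.999, 0.034, 0.002], [0.002, -0.004, -1.0]]
ft_force: [0.4, -0.7, 0.7]
grip_width: 0.0515
gripper_force: 0.0
```

Run:
```python
from h import *
rel();Ri=Rn.from_euler('z',-YAW,degrees=True)
im,P=shot('wrist','w4.png');B=Ri.apply((P*1000-BO).reshape(-1,3));h=cv2.cvtColor(im['frame'],cv2.COLOR_RGB2HSV).reshape(-1,3)
m=(abs(B[:,0])<85)&(abs(B[:,1])<115)&(h[:,0]>100)&(h[:,0]<125)&(h[:,1]>120)&(abs(B[:,2]-106)<6);q=B[m]
r=cv2.minAreaRect(q[:,:2].astype(np.float32));print(len(q),np.round(r[0],1),np.round(r[1]),round(r[2],1),'z',np.median(q[:,2]).round(1))
R=down(90,91.7)
plan([(bp([29,-7,150]),R,3),(bp([29,-7,72]),R,6)],.6)
```

```text
box [ 30.6  -7.1 208.1] pitch 90.2 q [-13.  35.  55.   0.  90. -15.] F [ 0.4 -0.7  0.7] w 51.5
4650 [30.1 -6.1] [157.  27.] 87.4 z 104.2
at [669.4 -38.7 209.7] q [-13.  35.  55.   0.  90. -15.] F [-0.6  0.7  0.8] w 51.1 t 25.85
[[0,-1,20,0,0,0,0.6],[0,0,20,0,0,0,0.6],[0,-1,20,0,0,0,0.6]]
[[0,0,13,0,0,0,0.6],[0,0,13,0,0,0,0.6],[0,0,13,0,0,0,0.6],[0,0,13,0,0,0,0.6],[0,0,13,0,0,0,0.6],[0,0,13,0,0,0,0.6]]
```

View pics/w4.png

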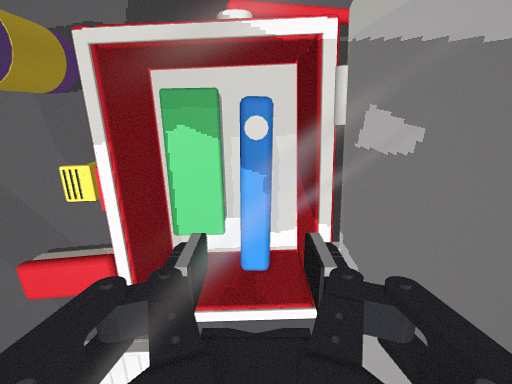

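The pack (257,183) lies parallel to the pads and midway between them, and the tub is off to the left. Now I descend and grip.

apply_moves --pt "0 0 20 0 0 0 0.6" --pt "0 0 20 0 0 0 0.6" --pt "0 0 20 0 0 0 0.6" --pt "0 0 13 0 0 0 0.6" --pt "0 0 13 0 0 0 0.6" --pt "0 0 13 0 0 0 0.6" --pt "0 0 13 0 0 0 0.6" --pt "0 0 13 0 0 0 0.6" --pt "0 0 12 0 0 0 0.6" --pt "0 0 0 0 0 0 0.6"

```text
time_s: 27.1
position: [0.6701, -0.0387, 0.0784]
tool_rot: [[-0.034, 0.999, 0.005], [0.999, 0.034, -0.001], [-0.001, 0.005, -1.0]]
ft_force: [-19.6, 2.3, 35.5]
grip_width: 0.051
gripper_force: 20.2
```

apply_moves --pt "0 0 0 0 0 0 0.4" --pt "0 0 0 0 0 0 0.2" --pt "0 0 0 0 0 0 0.2" --pt "0 0 0 0 0 0 0.2" --pt "0 0 0 0 0 0 0.2" --grip_force 60

```text
time_s: 27.72
position: [0.6707, -0.0392, 0.077]
tool_rot: [[-0.034, 0.999, 0.005], [0.999, 0.034, -0.001], [-0.002, 0.005, -1.0]]
ft_force: [-5.9, -0.6, 27.4]
grip_width: 0.0268
gripper_force: 60.1
```

apply_moves --pt "0 0 -5 0 0 0 0.2" --pt "0 0 -15 0 0 0 0.2" --pt "0 0 -20 0 0 0 0.2" --pt "0 0 -25 0 0 0 0.2" --pt "0 0 -25 0 0 0 0.2" --pt "0 0 -25 0 0 0 0.2" --pt "0 0 -25 0 0 0 0.2" --pt "0 0 -20 0 0 0 0.2" --pt "0 0 -10 0 0 0 0.2" --pt "0 0 0 0 0 0 0.2"

```text
time_s: 28.98
position: [0.6695, -0.0387, 0.2425]
tool_rot: [[-0.034, 0.999, -0.001], [0.999, 0.034, 0.001], [0.001, -0.001, -1.0]]
ft_force: [-0.2, 0.6, -3.7]
grip_width: 0.0272
gripper_force: 59.3
```

Run:
```python
from h import *
rel()
R=down(90,4.4);p=telemetry.observe()['position']*1000
R0=telemetry.observe()['tool_rot']
st=plan([(np.array([550,-200,p[2]]),R0,5)],.2)
st=plan([(np.array([485,-378,p[2]-20]),R,12)],.2,st)
```

```text
box [ 31.   -7.2 242.5] pitch 90.1 q [-13.  34.  51.   0.  95. -15.] F [-0.2  0.6 -3.7] w 27.2
at [669.5 -38.7 242.5] q [-13.  34.  51.   0.  95. -15.] F [-0.2  0.6 -3.7] w 27.2 t 28.975
[[-31,-25,0,0,0,0,0.2],[-32,-25,0,0,0,0,0.2],[-31,-25,0,0,0,0,0.2],[-32,-25,0,0,0,0,0.2],[-31,-25,0,0,0,0,0.2]]
at [ 549.8 -199.8  242.5] q [-13.  34.  51.   0.  95. -15.] F [-0.2  0.6 -3.7] w 27.2 t 28.975
[[-15,-6,2,0,0,7.5,0.2],[-15,-4,1,0,0,7,0.2],[-16,-2,2,0,0,7.5,0.2],[-15,0,2,0,0,7,0.2],[-16,2,1,0,0,7.5,0.2],[-15,4,2,0,0,7.5,0.2],[-15,6,2,0,0,7,0.2],[-14,8,1,0,0,7.5,0.2],[-13,9,2,0,0,7,0.2],[-11,11,2,0,0,7.5,0.2],[-10,12,1,0,0,7,0.2],[-8,14,2,0,0,7.5,0.2]]
```

apply_moves --pt "-31 -25 0 0 0 0 0.2" --pt "-32 -25 0 0 0 0 0.2" --pt "-31 -25 0 0 0 0 0.2" --pt "-32 -25 0 0 0 0 0.2" --pt "-31 -25 0 0 0 0 0.2"

```text
time_s: 29.6
position: [0.5486, -0.2006, 0.2413]
tool_rot: [[-0.034, 0.999, -0.004], [0.999, 0.034, 0.002], [0.002, -0.003, -1.0]]
ft_force: [0.3, -0.0, -2.4]
grip_width: 0.0271
gripper_force: 59.6
```

apply_moves --pt "-15 -6 2 0 0 7.5 0.2" --pt "-15 -4 1 0 0 7 0.2" --pt "-16 -2 2 0 0 7.5 0.2" --pt "-15 0 2 0 0 7 0.2" --pt "-16 2 1 0 0 7.5 0.2" --pt "-15 4 2 0 0 7.5 0.2" --pt "-15 6 2 0 0 7 0.2" --pt "-14 8 1 0 0 7.5 0.2" --pt "-13 9 2 0 0 7 0.2" --pt "-11 11 2 0 0 7.5 0.2" --pt "-10 12 1 0 0 7 0.2" --pt "-8 14 2 0 0 7.5 0.2"

```text
time_s: 31.1
position: [0.4848, -0.3785, 0.2211]
tool_rot: [[0.997, 0.073, -0.003], [0.073, -0.997, 0.003], [-0.003, -0.003, -1.0]]
ft_force: [-0.1, -0.8, -3.5]
grip_width: 0.0268
gripper_force: 59.8
```

Run:
```python
from h import *
rel();Ri=Rn.from_euler('z',-YAW,degrees=True)
im,P=shot('top','t3.png');B=Ri.apply((P*1000-BO).reshape(-1,3));h=cv2.cvtColor(im['frame'],cv2.COLOR_RGB2HSV).reshape(-1,3)
q=B[(abs(B[:,0])<85)&(abs(B[:,1])<115)&(h[:,0]>45)&(h[:,0]<85)&(h[:,1]>80)&(B[:,2]<100)]
r=cv2.minAreaRect(q[:,:2].astype(np.float32));print('tub',len(q),r,np.percentile(q[:,2],[2,50,98]).round(0))
im,P=shot('wrist','w5.png')
R=down(90,4.4)
st=plan([(np.array([485,-378,110]),R,5)],.2);plan([(np.array([485,-378,68]),R,6)],.2,st)
```

```text
box [-178.6 -332.2  221.1] pitch 90.2 q [-49.  29.  64.  -0.  87.  37.] F [-0.1 -0.8 -3.5] w 26.8
tub 764 ((-30.472070693969727, 8.923309326171875), (145.79612731933594, 52.65003967285156), 88.81524658203125) [55. 62. 69.]
at [ 484.4 -379.2  220.8] q [-49.  29.  64.  -0.  87.  37.] F [ 0.7  1.1 -3.4] w 27.0 t 31.2
[[0,0,22,0,0,0,0.2],[0,0,22,0,0,0,0.2],[1,0,23,0,0,0,0.2],[0,-1,22,0,0,0,0.2],[0,0,22,0,0,0,0.2]]
at [ 485.  -377.8  109.8] q [-49.  29.  64.  -0.  87.  37.] F [ 0.7  1.1 -3.4] w 27.0 t 31.2
[[0,0,7,0,0,0,0.2],[0,0,7,0,0,0,0.2],[0,0,7,0,0,0,0.2],[0,0,7,0,0,0,0.2],[0,0,7,0,0,0,0.2],[0,0,7,0,0,0,0.2]]
```

View pics/w5.png

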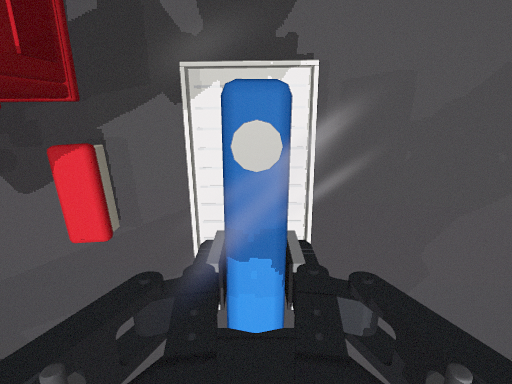

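The pack hangs level (257,200) over the middle of the tray, and the tub hasn't moved. Lowering.

apply_moves --pt "0 0 22 0 0 0 0.2" --pt "0 0 22 0 0 0 0.2" --pt "1 0 23 0 0 0 0.2" --pt "0 -1 22 0 0 0 0.2" --pt "0 0 22 0 0 0 0.2" --pt "0 0 10 0 0 0 0.2" --pt "0 0 8 0 0 0 0.2" --pt "0 0 7 0 0 0 0.2" --pt "0 0 6 0 0 0 0.2" --pt "0 0 4 0 0 0 0.2" --pt "0 0 3 0 0 0 0.2" --pt "0 0 0 0 0 0 0.2"

```text
time_s: 32.7
position: [0.4859, -0.3771, 0.0733]
tool_rot: [[0.997, 0.077, -0.002], [0.077, -0.997, 0.001], [-0.002, -0.001, -1.0]]
ft_force: [-0.1, 0.4, -3.1]
grip_width: 0.0269
gripper_force: 59.9
```

apply_moves --pt "0 0 2 0 0 0 0.2" --pt "0 0 2 0 0 0 0.2" --pt "0 0 1 0 0 0 0.2" --pt "0 0 1 0 0 0 0.2" --pt "0 0 0 0 0 0 0.2"

```text
time_s: 33.33
position: [0.4859, -0.3771, 0.0673]
tool_rot: [[0.997, 0.077, -0.002], [0.077, -0.997, 0.001], [-0.002, -0.001, -1.0]]
ft_force: [0.2, 0.4, -2.5]
grip_width: 0.0274
gripper_force: 59.9
```

apply_moves --pt "0 0 1 0 0 0 0.2" --pt "0 0 1 0 0 0 0.2" --pt "0 0 0 0 0 0 0.2"

```text
time_s: 33.7
position: [0.486, -0.3771, 0.0662]
tool_rot: [[0.997, 0.077, -0.001], [0.077, -0.997, 0.0], [-0.001, -0.0, -1.0]]
ft_force: [-1.8, 2.3, 4.9]
grip_width: 0.0272
gripper_force: 60.8
```

Touching down at the height I worked out; release slowly and retreat.

apply_moves --pt "0 0 0 0 0 0 0.35" --pt "0 0 0 0 0 0 0.45" --pt "0 0 0 0 0 0 0.6" --pt "0 0 0 0 0 0 0.6" --pt "0 0 -5 0 0 0 0.6" --pt "0 0 -15 0 0 0 0.6" --pt "0 0 -30 0 0 0 0.6" --pt "0 0 -40 0 0 0 0.6" --pt "0 0 -50 0 0 0 0.6" --pt "0 0 -30 0 0 0 0.6" --pt "0 0 0 0 0 0 0.6"

```text
time_s: 35.08
position: [0.4867, -0.3778, 0.239]
tool_rot: [[0.997, 0.077, 0.002], [0.077, -0.997, -0.004], [0.002, 0.004, -1.0]]
ft_force: [0.8, 0.8, 0.2]
grip_width: 0.0511
gripper_force: 0.0
```

Run:
```python
from h import *
rel();Ri=Rn.from_euler('z',-4.4,degrees=True)
for n in('wrist','scene'):
    im,P=shot(n);B=Ri.apply((P*1000-[485,-378,0]).reshape(-1,3));h=cv2.cvtColor(im['frame'],cv2.COLOR_RGB2HSV).reshape(-1,3)
    q=B[(abs(B[:,0])<130)&(abs(B[:,1])<80)&(h[:,0]>100)&(h[:,0]<125)&(h[:,1]>120)&(B[:,2]>85)&(B[:,2]<105)]
    if len(q)>30:
        r=cv2.minAreaRect(q[:,:2].astype(np.float32));print(n,len(q),np.round(r[0],1),np.round(r[1]),r[2],np.percentile(q[:,2],[2,50,98]).round(0))
im,P=shot('top');np.savez('t4.npz',f=im['frame'],P=P)
d=np.load('t2.npz')['P']*1000;P=P*1000;v,u=np.mgrid[:384,:512]
for nm,(a,b,c,e),z in(('bottle',(220,255,220,255),185),('brush',(300,335,205,255),15),('basket',(120,175,190,250),20)):
    for Q in(np.load('top0.npz')['P']*1000,P):
        m=(u>=a)&(u<b)&(v>=c)&(v<e)&(Q[:,:,2]>z)&(Q[:,:,2]<205);print(nm,np.round(Q[m].mean(0)[:2],1) if m.sum()>10 else None,m.sum())
B=Rn.from_euler('z',-YAW,degrees=True).apply((P-BO).reshape(-1,3));k=(abs(abs(B[:,1])-100)<25)&(B[:,2]>300)&(B[:,0]>60)&(B[:,0]<200)
print('lid top',np.percentile(B[k],[1,50,99],axis=0).round(0).tolist())
```

```text
box [-176.7 -331.6  239. ] pitch 89.9 q [-49.  28.  62.  -0.  89.  37.] F [0.8 0.8 0.2] w 51.1
wrist 3213 [3.7 2.1] [ 27. 156.] 89.58427429199219 [90. 93. 95.]
bottle [436.8  71.4] 87
bottle [436.8  71.6] 86
brush [ 442.8 -177.7] 597
brush [ 442.8 -177.7] 597
basket [486.6 364.9] 1258
basket [486.7 364.4] 1256
lid top [[109.0, -124.0, 301.0], [128.0, -75.0, 329.0], [152.0, 124.0, 336.0]]
```

The pack stands flat, with its top level at about z 93–95 and its centre within 4 mm of the tray's middle. The bottle, brush, basket and lid are unchanged.

```bash
python3 -c "
from rig import env
print(env.close_job())"
```

```text
the job is handed in; nothing more can be done
None
```

The job is handed in: lid open and leaning slightly back, freezer pack standing released within about 4 mm of the tray's middle, tub left in the box, and the bottle, brush and basket where they were; the hand-in returned no verdict.

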